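Set the pressure dial to the red tab and confirm

TASK

With the fingertips, push the finger bar of the set-point dial round until the dial's white index line points straight at the red target tab on the scale; only push the bar, never pinch it. With the dial set, press the green button fully down and let it come up again, so that the new setting is taken. Leave the red tab, the two brass weights and the brass fitting as they are.

Things in the scene. Friction and masses are not known exactly. Their poses are not given: they have to be found in the camera images.
- setter: Set-point unit: grey case fixed to the bench, 196 (x) x 136 (y) mm, top 30 mm above the bench; origin under its centre, x along the case from the button end (near the robot) to the dial end, z up. Flat white scale ring round the dial (outer radius 63 mm, top 32 mm above the bench), black lines every 10 degrees from -150 to +150, longer every 30; the middle line points along x.
- dial_axis (a point): Point on the dial's vertical axis, level with the top of its skirt (40 mm above the bench); axes as the case's. Black skirt, radius 50 mm, with one upright finger bar along the index line: 11 mm thick, from 18 mm behind the axis to 40 mm in front of it, top 66 mm above the bench (rubber grip faces dial_c3 on its counter-clockwise side, dial_c4 on its clockwise side). A low hub, radius 17 mm, stands 3.5 mm above the skirt.
- index_mark (a point): Outer end of the dial's white index line, on the edge of the black skirt, 49 mm from the dial axis, 40 mm above the bench; x axis outward along the line. A white line on top of the finger bar continues it.
- dial (a joint): Angle of the dial, rad. 0: the index line points along the case's x (middle line of the scale); grows clockwise as seen from above. Starts between -2.0 and -1.2; turns freely between stops at -2.6 and 2.6. Friction (about 0.06 N m, so about 2 N of push at the bar) holds it where it is left.
- target_line (a point): Point at the inner end of the red target tab, 49 mm from the dial axis, level with index_mark: where index_mark must come. The tab is a red clip over the scale ring, 6 mm wide (51 to 64 mm from axis, top 35.5 mm above the bench) with an 16 mm wide flap over the ring's edge. It sits stiffly at another angle in each run and must stay there.
- target (a joint): Angle of the red tab about the dial axis, rad, same zero and sense as the dial: the dial is set when joint dial equals joint target. Between -0.4 and 0.7.
- confirm_top (a point): Centre of the top face of the round green push button (radius 16 mm, top 44 mm above the bench, 10 mm proud of a flat black round housing of radius 21 mm), on the case near the robot's end. Spring return, 6 mm travel, about 4 N when fully down.
- confirm (a joint): How far the green button is pressed, m: 0 up, 0.006 fully down.
- weight_a: Brass weight, 36 mm across and 40 mm high, loose on the bench beyond the dial end of the unit; origin at the centre of its underside. Bystander.
- weight_b: Smaller brass weight, 28 mm across and 34 mm high, loose beyond the dial end of the unit; origin at the centre of its underside. Bystander.
- fitting_1: Brass hose fitting lying on the bench before the button end of the unit, 22 x 47 x 19 mm; origin under its centre. Bystander.

How it is judged:
On the way, in this order (a step that is already met when the one before it is completed fails the run):
1. the dial stands still with its index line at the red tab, the button not pressed (horizontal distance between index_mark and target_line below 0.004 m and velocity of joint dial between -0.05 and 0.05 rad/s and value of joint confirm below 0.001 m), for 0.2 s.
2. the green button is pressed down (value of joint confirm above 0.0045 m and horizontal distance between index_mark and target_line below 0.004 m), for 0.05 s.
At the end, for the whole second after the job is handed in: The index mark is within 4 mm (about half a scale division) of the target line, the red tab where it was, and the button has been pressed (at least 4.5 of its 6 mm) with the dial set and is up again (horizontal distance between index_mark and target_line below 0.004 m and value of joint confirm below 0.001 m); the robot touches nothing.
It fails at once if the finger bar is pinched (squeezed on both faces at once) (contact force between the fingers and dial_c3 above 1 N and contact force between the fingers and dial_c4 above 1 N).
It fails at once if the button is pressed while the dial is off the tab (value of joint confirm above 0.003 m and horizontal distance between index_mark and target_line above 0.004 m).
It fails at once if the red tab is shifted (distance of target_line from where it was at the start of the episode above 0.003 m).
It fails at once if a weight or the fitting is pushed away or lifted (distance of any of weight_a, weight_b, fitting_1 from where it was at the start of the episode above 0.015 m).
It also fails if it takes over 48 s, if anything falls off the work surface, if the arm or the gripper's body presses on something with over 40 N, if the wrist force passes 120 N, or if a joint passes its speed limit or range.

ROBOT

A 6-joint arm with a two-finger parallel gripper is mounted at the origin on a cart in front of the work surface, level with it; the furniture and walls round the work are solid. World frame = base frame: x ahead of the robot, y to its left, z up, the work surface at z = 0. Lengths are in m, angles in rad, forces in N, time in s.
With the tool pointing down it reaches from about 0.35 to 0.875 m from the base axis. Payload 15.5 kg.
Tool frame: the origin (TCP) lies at the very end of the fingers, on their centre line; the grasp point (between the pads) lies 19 mm behind it; y points along the fingers, x is the direction in which the jaws open and shut, and the axes are right-handed (so a half turn about y gives the same grasp; the last joint's range is limited). The gripper opens to 85 mm and grips with 20 to 120 N. Pads are 22 mm wide; open, the fingers measure 114 mm over their backs; the gripper's body (76 mm by 85 mm) begins 54 mm behind the grasp point. The pads swing forward as they close: fully open they stand 13 mm farther back than shut.
Start: joints at [1.071, 0.494, 1.345, -0, 1.302, -0.096], TCP at [0.246, 0.574, 0.231] pointing down, gripper open.
Joint ranges: [-2.91, 2.91], [-0.82, 2.16], [0.22, 2.67], [-1.22, 4.37], [0.12, 2.79], [-3.08, 3.08]. Speed limits (rad/s): [1.89, 1.89, 2.57, 3.01, 3.01, 3.01].

INTERFACE

Orientations are given as a unit quaternion [w, x, y, z].
In Python, from rig import * gives the robot as it stands.
- The arm moves only by the shell command python3 -m crank 'ROWS' [FORCE]. ROWS is JSON, a list of rows, each a list of 7 numbers: the turn, a rotation vector about the tool's x, y, z in degrees, then the shift along the tool's x, y, z in cm, then the opening in per cent of the stroke, from 0 (shut) to 100 (fully open). In form: [[rx, ry, rz, x, y, z, jaw], ...]. A call has 1 to 12 rows; each row shifts and turns the pose as measured when the row begins, along the tool's axes as they then stand; what a row does not reach is not made up. A row lasts 1/8 s, in which the tool goes at most 62.5 mm and 10.7 degrees, less where a joint would pass 70% of its speed; a pose out of reach is approached as far as the arm can. A call with a gripper value outside its range is refused whole. The fingers move at their own pace and stop on an object; FORCE is the grip in N (left out, the last holds). Time passes only in rows, so rows that do not move let the fingers close. It gives the time, the measured TCP pose, the force and the opening at its end, in the units of the state.
- get_obs(): the state, without advancing time (a new reading comes with each control period).
- camera(name): name is "scene" or "top" or "wrist"; returns the picture (400x640x3 uint8, red, green, blue); there is no depth.
- camera_params(name): a dict with "intrinsics" (3x3 intrinsics, pixels), "camera_from_world" (4x4, takes a point from world to camera coordinates). Camera axes: x right, y up, looking along -z (the intrinsics and any distortion apply to the point x, -y, -z); pixel columns grow to the right and rows downward; lengths in m; the calibration is good to about 2 mm. A picture is of the moment at which its call begins: read the wrist's pose just before it. camera_params takes no time and is no camera call; for the wrist camera it gives the pose at the moment of the call.
- sign_off(): hands the job in, once; it reports no verdict.
The state is a dict: "clock": time; "joint_positions": joint angles; "joint_vel": joint speeds; "joint_efforts": joint torques, N m; "ee_pos": TCP position; "ee_rot": TCP orientation; "contact_force": force on the tool from outside, world axes, zero at the start; "moment": the same for the moment, N m; "width": opening from 0.0 (shut) to 1.0 (fully open).
Only numpy, scipy, OpenCV 4.12 (cv2) and the standard library are available. Lean on these libraries where they do the work, as an engineer would, in place of code of your own. Each camera call takes 0.05 s, during which the arm holds its last target. There are 200 camera calls.

## Working session

There is one attempt and no reset: what is moved stays moved. The work goes in short steps, Python scripts to look and compute and a shell command to move; the robot and the scene stay as the last step left them, time stands still between calls to the robot, and variables do not carry over. Pictures are saved under pics/ and viewed, about 8 in all and at most 12, crops included, and the job is handed in when it is done.

```bash
mkdir -p pics; ls; python3 - <<'E'
from rig import *
import cv2,json
o=get_obs();print({k:(v if isinstance(v,(int,float)) else [round(float(x),4) for x in v]) for k,v in o.items()})
for n in("top","scene"):
    cv2.imwrite(f"pics/{n}0.png",camera(n)[...,::-1]); p=camera_params(n);print(n,p)
E
```

```text
pics
{'clock': 0.0, 'joint_positions': [1.0705, 0.4942, 1.3462, -0.0, 1.3025, -0.0955], 'joint_vel': [-0.0004, -0.0011, -0.0009, 0.0004, -0.0011, -0.0009], 'joint_efforts': [0.0047, -88.215, -38.3882, 0.0003, 0.0096, -0.0], 'ee_pos': [0.246, 0.5742, 0.2307], 'ee_rot': [-0.5901, 0.5905, 0.3889, -0.3897], 'contact_force': [0.2933, 0.3865, 0.2963], 'moment': [0.0213, 0.0231, -0.0122], 'width': 0.9985361630087505}
top {'intrinsics': array([[470.50290919,   0.        , 319.94307135],
       [  0.        , 470.50290919, 193.489381  ],
       [  0.        ,   0.        ,   1.        ]]), 'camera_from_world': array([[ 0.00181769, -0.99908274,  0.04278279, -0.33751553],
       [ 0.98423789,  0.00935314,  0.17660205, -0.51606358],
       [-0.17684022,  0.04178744,  0.9833521 , -0.79913813],
       [ 0.        ,  0.        ,  0.        ,  1.        ]])}
scene {'intrinsics': array([[469.4168843 ,   0.        , 318.43768331],
       [  0.        , 469.4168843 , 205.01716444],
       [  0.        ,   0.        ,   1.        ]]), 'camera_from_world': array([[-0.87416217, -0.48561966,  0.00374697,  0.300624  ],
       [ 0.35956716, -0.64203089,  0.67713204, -0.42275837],
       [-0.32642296,  0.5932705 ,  0.735852  , -0.54625135],
       [ 0.        ,  0.        ,  0.        ,  1.        ]])}
```

View pics/top0.png

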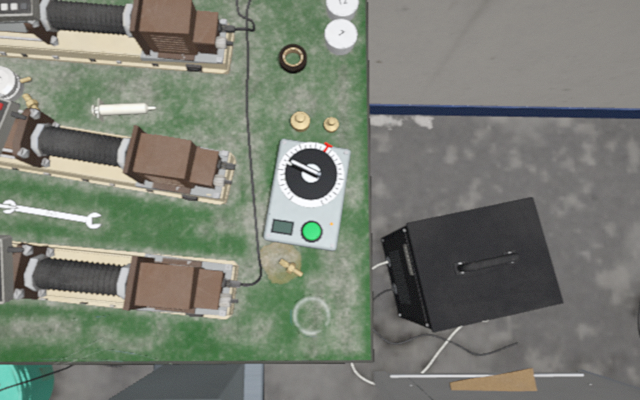

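View pics/scene0.png

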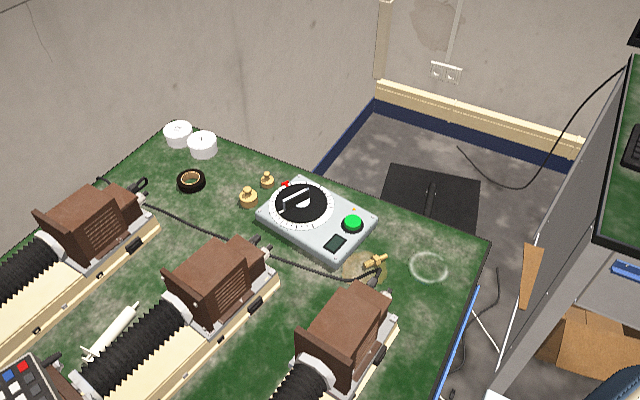

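Top view: the dial is at about (311,174), the red tab at (327,147), the button at (311,231) and the index pointing to about (290,162). The fitting is at (290,268) and the weights at (300,121) and (331,124).

```bash
cat > h.py <<'E'
from rig import *
import numpy as np, cv2
def ray(p,uv,z):
    K,T=p["intrinsics"],p["camera_from_world"]
    d=np.linalg.inv(K)@[uv[0],uv[1],1]; d=d*[1,-1,-1]
    R,t=T[:3,:3],T[:3,3]; c=-R.T@t; w=R.T@d
    return c+w*(z-c[2])/w[2]
def proj(p,X):
    c=p["camera_from_world"][:3]@np.append(X,1); c=p["intrinsics"]@(c*[1,-1,-1]); return c[:2]/c[2]
def blob(m,n=0):
    k,l,s,c=cv2.connectedComponentsWithStats(m.astype(np.uint8)); i=1+np.argmax(s[1:,4]); return c[i],s[i],l==i
def masks(im):
    h=cv2.cvtColor(im,cv2.COLOR_RGB2HSV).astype(int); H,S,V=h[...,0],h[...,1],h[...,2]
    return dict(green=(abs(H-68)<14)&(S>170)&(V>120), red=((H<6)|(H>174))&(S>150)&(V>120), black=V<55)
E
python3 - <<'E'
from h import *
im=cv2.imread("pics/top0.png")[...,::-1].copy(); p=camera_params("top")
m=masks(im); box=np.zeros(m["red"].shape,bool); box[135:250,260:355]=1
for k,z in(("green",.044),("red",.034),("black",.04)):
    c,s,_=blob(m[k]&box); print(k,c,s,ray(p,c,z).round(4))
cv2.imwrite("pics/crop.png",cv2.resize(im[105:285,250:370],None,fx=4.5,fy=4.5,interpolation=cv2.INTER_CUBIC)[:600,:,::-1][:600])
E
```

```text
green [309.65131579 228.68421053] [303 222  17  18 152] [ 0.4549 -0.3165  0.044 ]
red [327.08 145.88] [324 143   8   9  25] [ 0.6129 -0.3487  0.034 ]
black [301.19672131 169.70491803] [290 165  27  12  61] [ 0.5648 -0.3003  0.04  ]
```

View pics/crop.png

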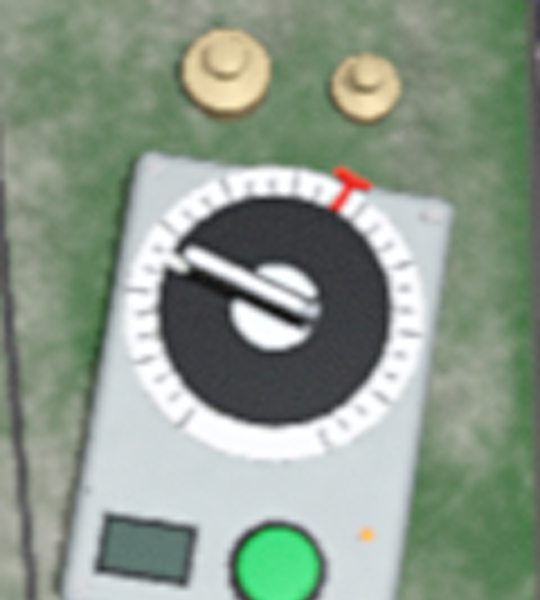

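The crop shows the skirt centre at about (311.1,174.3) full-frame px, the index end at about (287,163), the tab at (327,146) and the button centre at (311.5,231). The clockwise turn to go is about 95°. Next I work out rough world positions and the tool frame.

```bash
python3 - <<'E'
from h import *
from scipy.spatial.transform import Rotation as Ro
p=camera_params("top"); f=lambda u,v,z:ray(p,(250+u/4.5,105+v/4.5),z)
D=f(275,312,.04);I=f(165,262,.04);B=f(190,252,.066);T=f(346,190,.0355);G=f(278,566,.044)
a=lambda X:np.degrees(np.arctan2(*(X-D)[[1,0]]))
print("D",D,"G",G,"ang idx",a(I),"bar tip",B,a(B),"tab",a(T),"case x",a(2*D-G))
o=get_obs();q=o["ee_rot"];R=Ro.from_quat(np.r_[q[1:],q[0]]).as_matrix();print(R.round(3))
w=camera_params("wrist");Tw=w["camera_from_world"];c=-Tw[:3,:3].T@Tw[:3,3]
print("cam in tool",R.T@(c-o["ee_pos"]),"view dir in tool",R.T@(-Tw[2,:3]),w["intrinsics"][0,0])
E
```

```text
D [ 0.55622963 -0.31872657  0.04      ] G [ 0.45111231 -0.32037252  0.044     ] ang idx 65.64041739893638 bar tip [ 0.57465916 -0.28396191  0.066     ] 62.07092620303112 tab -28.874684855646237 case x 0.8970751383333428
[[ 0.394 -0.    -0.919]
 [ 0.919 -0.001  0.394]
 [-0.001 -1.     0.   ]]
cam in tool [-0.00102481 -0.14235521  0.08248701] view dir in tool [-0.00103268  0.94723786 -0.32052984] 282.24354269636706
```

```bash
python3 -m crank '[[0,0,0,-4.2,0,-3.7,0],[0,0,0,-4.2,0,-3.7,0],[0,0,0,-4.2,0,-3.7,0],[0,0,0,-4.2,0,-3.7,0],[0,0,0,-4.2,0,-3.7,0],[0,0,0,-4.2,0,-3.7,0],[0,0,0,-4.2,0,-3.7,0],[0,0,0,-4.2,0,-3.7,0],[0,0,0,-4.2,0,-3.7,0],[0,0,0,-4.2,0,-3.7,0],[0,0,0,-4.2,0,-3.7,0],[0,0,0,-4.2,0,-3.7,0]]' 20
cat >> h.py <<'E'
from scipy.spatial.transform import Rotation as Ro
def tool():
    o=get_obs();q=o["ee_rot"];return np.array(o["ee_pos"]),Ro.from_quat(np.r_[q[1:],q[0]]).as_matrix(),o
def togo(X):
    P,R,o=tool(); return "togo cm",(R.T@(np.array(X)-P)*100).round(2),"pos",P.round(4),"yaw",np.degrees(np.arctan2(R[1,0],R[0,0])).round(2),"Rdown",R[:,1].round(3),"q6",round(o["joint_positions"][5],2),"t",round(o["clock"],2),"F",np.round(o["contact_force"],1)
E
python3 -c "
from h import *
print(*togo([.53,-.27,.2]))"
```

```text
clock: 1.6
ee_pos: [0.4601, -0.0808, 0.2297]
ee_rot: [-0.589, 0.589, 0.391, -0.391]
contact_force: [0.5, 0.9, 1.4]
width: -0.001
togo cm [-14.71   3.   -13.79] pos [ 0.4601 -0.0808  0.2297] yaw 67.14 Rdown [-0.    -0.001 -1.   ] q6 -1.47 t 1.6 F [0.5 0.9 1.4]
```

```bash
python3 -m crank '[[0,0,0,-4,0.8,-3.7,0],[0,0,0,-4,0.8,-3.7,0],[0,0,0,-4,0.8,-3.7,0],[0,0,0,-2.7,0.6,-2.7,0],[0,0,0,0,0,0,0],[0,0,0,0,0,0,0]]' 20
python3 - <<'E'
from h import *
print(*togo([.543,-.281,.048]))
p=camera_params("wrist"); im=camera("wrist"); cv2.imwrite("pics/w1.png",im[...,::-1]); np.save("w1.npy",[p],allow_pickle=True)
E
```

```text
clock: 2.35
ee_pos: [0.531, -0.2801, 0.1972]
ee_rot: [0.59, -0.59, -0.389, 0.39]
contact_force: [0.2, 0.7, -0.5]
width: -0.002
togo cm [ 0.4  14.92 -1.16] pos [ 0.531  -0.2801  0.1972] yaw 66.86 Rdown [-0.002  0.    -1.   ] q6 -1.75 t 2.35 F [ 0.2  0.7 -0.5]
```

View pics/w1.png

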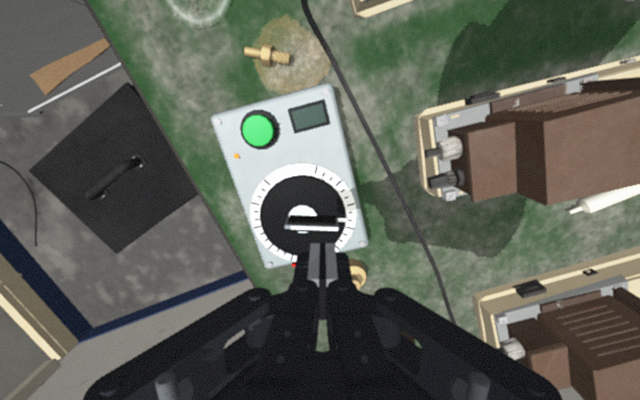

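The wrist view shows the button at (258,131), the dial at about (302,217), the bar pointing right with its white line at about (288–338,228), and the tab (mostly behind the fingers) at (293,265). I will zoom in and fit.

```bash
python3 - <<'E'
from h import *
p=np.load("w1.npy",allow_pickle=True)[0]; im=cv2.imread("pics/w1.png")[...,::-1].copy()
m=masks(im); g,_,_=blob(m["green"]); G=ray(p,g,.044); print("G",g,G)
# rectify z=.04 plane: 4 px/mm around predicted D
D0=np.array([.556,-.3187]); s=4;n=560
xs=D0[0]+(n/2-np.arange(n))/s/1e3; ys=D0[1]-(np.arange(n)-n/2)/s/1e3
def rect(z):
    c=[proj(p,[x,y,z]) for x,y in((xs[0],ys[0]),(xs[0],ys[-1]),(xs[-1],ys[-1]),(xs[-1],ys[0]))]
    H=cv2.getPerspectiveTransform(np.float32(c),np.float32([[0,0],[n-1,0],[n-1,n-1],[0,n-1]]))
    return cv2.warpPerspective(im,H,(n,n),flags=cv2.INTER_CUBIC)
cv2.imwrite("pics/rect.png",rect(.04)[...,::-1])
E
```

```text
G [270. 122.] [ 0.44898199 -0.30407241  0.044     ]
```

View pics/rect.png

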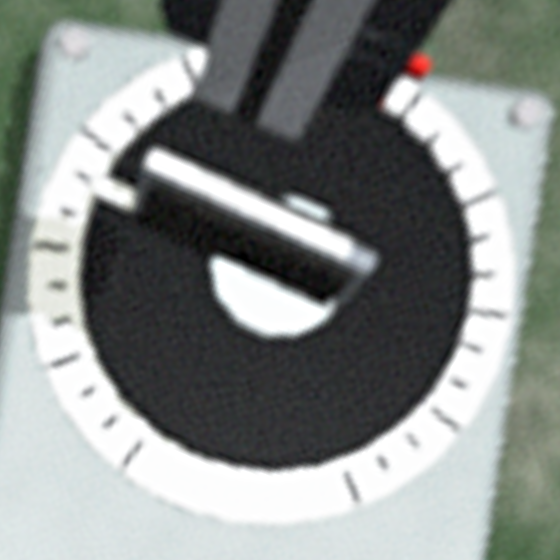

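```bash
python3 -m crank '[[0,2.4,0,0.5,3,-1.2,0],[0,0,0,0,4,0,0],[0,0,0,0,4,0,0],[0,0,0,0,2.5,0,0],[0,0,0,0,1.2,0,0],[0,0,0,0,0,0,0]]'
python3 -c "
from h import *
print(*togo([.5439,-.2801,.049]))"
```

```text
clock: 3.15
ee_pos: [0.5449, -0.2749, 0.0499]
ee_rot: [-0.596, 0.598, 0.379, -0.378]
contact_force: [-0.9, -1.1, 0.8]
width: -0.0
togo cm [-0.51  0.09 -0.13] pos [ 0.5449 -0.2749  0.0499] yaw 64.73 Rdown [ 0.002 -0.002 -1.   ] q6 -1.69 t 3.15 F [-0.9 -1.1  0.8]
```

```bash
python3 -m crank '[[0,0,0,-0.5,0.1,-0.4,0],[0,0,0,0,0,-0.5,0],[0,0,0,0,0,-0.4,0],[0,5,0,0.13,0,-0.25,0],[0,5,0,0.13,0,-0.25,0],[0,5,0,0.13,0,-0.25,0],[0,5,0,0.13,0,-0.25,0],[0,0,0,0,0,0,0]]'
python3 - <<'E'
from h import *
P,R,o=tool(); D=np.array([.5575,-.3177,.049]); print("axis from tcp in tool cm",(R.T@(D-P)*100).round(2)); print(*togo(D))
cv2.imwrite("pics/t1.png",cv2.resize(camera("top")[110:260,250:370],None,fx=4,fy=4,interpolation=cv2.INTER_CUBIC)[...,::-1])
E
```

```text
clock: 4.15
ee_pos: [0.5668, -0.2866, 0.0521]
ee_rot: [-0.655, 0.656, 0.266, -0.265]
contact_force: [0.2, 0.2, 0.5]
width: -0.001
axis from tcp in tool cm [-2.84  0.31 -1.58]
togo cm [-2.84  0.31 -1.58] pos [ 0.5668 -0.2866  0.0521] yaw 44.15 Rdown [ 0.001 -0.001 -1.   ] q6 -1.33 t 4.15 F [0.2 0.2 0.5]
```

View pics/t1.png

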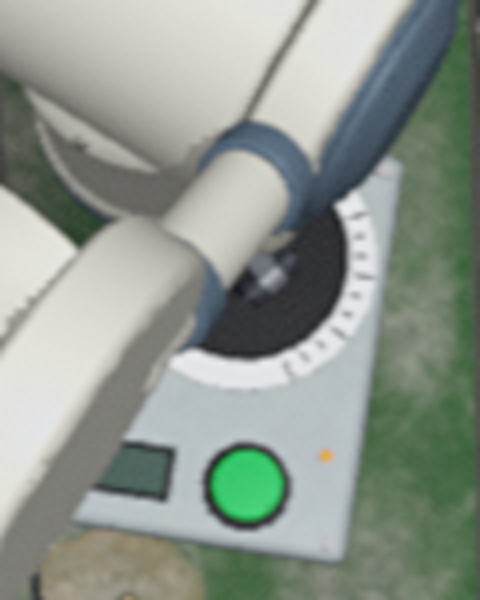

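The arm hides the dial from above, so I'll push on by the tool's own geometry and check with the wrist camera.

```bash
python3 -m crank '[[0,5,0,0.13,0.2,-0.25,0],[0,5,0,0.13,0,-0.25,0],[0,5,0,0.13,0,-0.25,0],[0,5,0,0.13,0,-0.25,0],[0,5,0,0.13,0,-0.25,0],[0,5,0,0.13,0,-0.25,0],[0,5,0,0.13,0,-0.25,0],[0,5,0,0.13,0,-0.25,0],[0,5,0,0.13,0,-0.25,0],[0,5,0,0.13,0,-0.25,0],[0,0,0,0,0,0,0]]'
python3 - <<'E'
from h import *
P,R,o=tool(); D=np.array([.5575,-.3177,.049]); print("axis from tcp in tool cm",(R.T@(D-P)*100).round(2)); print(*togo(D))
p=camera_params("wrist"); im=camera("wrist"); c=proj(p,[.5575,-.3177,.04]); print(c)
a,b=[max(0,int(v)-75) for v in c]
cv2.imwrite("pics/w2.png",cv2.resize(im[b:b+150,a:a+150],None,fx=4,fy=4,interpolation=cv2.INTER_CUBIC)[...,::-1]);cv2.imwrite("pics/w2full.png",im[...,::-1]); print(a,b)
np.save("w2.npy",[p],allow_pickle=True)
E
```

```text
clock: 5.58
ee_pos: [0.5874, -0.3024, 0.0506]
ee_rot: [0.707, -0.705, 0.036, -0.037]
contact_force: [0.3, 0.4, -0.4]
width: 0.003
axis from tcp in tool cm [-2.82  0.16 -1.83]
togo cm [-2.82  0.16 -1.83] pos [ 0.5874 -0.3024  0.0506] yaw -5.91 Rdown [ 0.     0.003 -1.   ] q6 -0.47 t 5.58 F [ 0.3  0.4 -0.4]
[277.69865148 272.48634124]
202 197
```

View pics/w2.png

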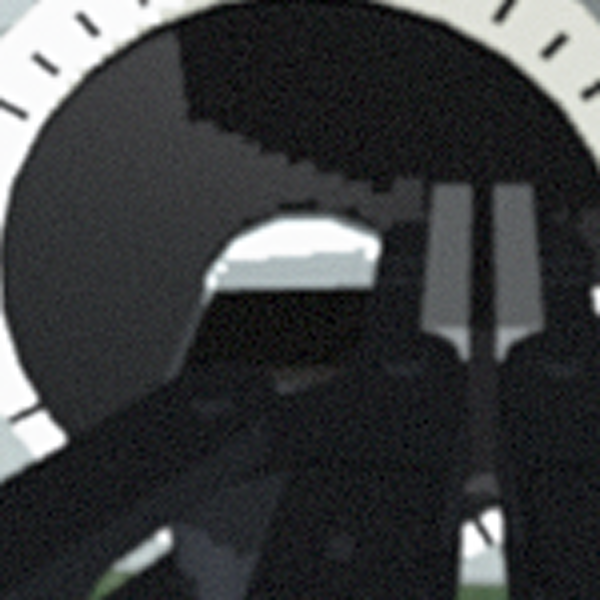

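The wrist crop shows the bar horizontal in the picture, parallel to the tool and in contact, so its yaw is about −6°. The tab is at about −29°. I'll push 15° more, then lift clear and measure.

```bash
python3 -m crank '[[0,5,0,0.13,0,-0.25,0],[0,5,0,0.13,0,-0.25,0],[0,5,0,0.13,0,-0.25,0],[0,0,0,0,0,0,0],[0,0,0,0,0,0.5,0],[0,0,0,0,-1.5,0.5,0],[0,0,0,0,-4,0,0],[0,0,0,-3.5,-3,-1,0],[0,0,0,-3.5,-2,-1,0],[0,0,0,0,0,0,0],[0,0,0,0,0,0,0]]'
cat > look.py <<'E'
from h import *
import sys
p=camera_params("wrist"); im=camera("wrist"); n=sys.argv[1]; cv2.imwrite(f"pics/{n}full.png",im[...,::-1])
print(*togo([.5575,-.3177,.049])); g,_,_=blob(masks(im)["green"]); print("G",g,ray(p,g,.044).round(4))
D0=np.array([.5575,-.3177]); s=4;N=600
xs=D0[0]+np.array([1,1,-1,-1])*N/2/s/1e3; ys=D0[1]+np.array([1,-1,-1,1])*N/2/s/1e3
H=cv2.getPerspectiveTransform(np.float32([proj(p,[x,y,.04]) for x,y in zip(xs,ys)]),np.float32([[0,0],[N,0],[N,N],[0,N]]))
r=cv2.warpPerspective(im,H,(N,N),flags=cv2.INTER_CUBIC); cv2.imwrite(f"pics/{n}.png",r[...,::-1])
m=masks(im)["red"]; c,st,_=blob(m); T=ray(p,c,.0355); print("tab px",c,st,T, "yaw",np.degrees(np.arctan2(T[1]-D0[1],T[0]-D0[0])))
E
python3 look.py w3
```

```text
clock: 7.0
ee_pos: [0.521, -0.2936, 0.1644]
ee_rot: [0.697, -0.697, 0.119, -0.123]
contact_force: [-0.0, 0.8, -0.4]
width: 0.001
togo cm [ 4.18 11.55 -1.05] pos [ 0.5211 -0.2936  0.1643] yaw -19.72 Rdown [ 0.005 -0.001 -1.   ] q6 -0.27 t 7.05 F [0.3 0.3 0.6]
G [255.5 227.5] [ 0.4455 -0.3057  0.044 ]
tab px [423.18018018 209.24324324] [414 203  17  15 111] [ 0.61254139 -0.34828684  0.0355    ] yaw -29.061197677161985
```

View pics/w3.png

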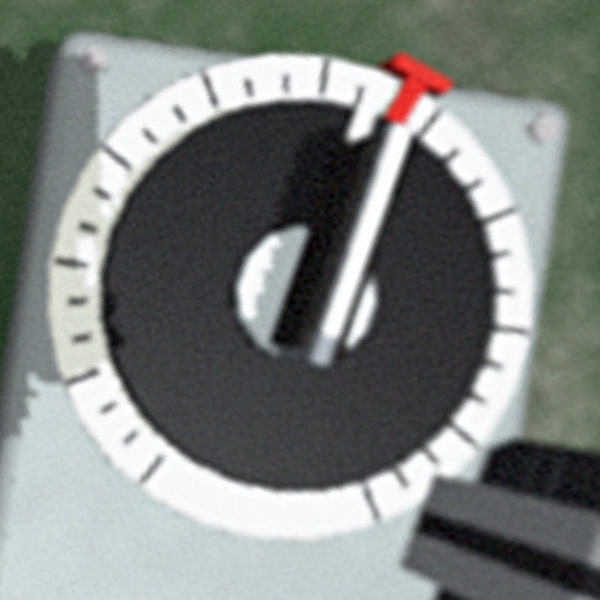

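The view shows the index line on the skirt at (358,132) with the centre at (301,295), so its yaw is about −19.5°, equal to the tool yaw. The tab's inner end, corrected for its height, is near (407,117), giving a yaw of about −30.3°. About 10.5° is left, so I go back behind the bar.

```bash
python3 - <<'E'
from h import *
P,R,o=tool(); D=np.array([.5585,-.318,.05]); print(*togo(D+R@[.028,0,.030]))
E
```

```text
togo cm [ 7.08 11.45  1.95] pos [ 0.5211 -0.2936  0.1643] yaw -19.72 Rdown [ 0.005 -0.001 -1.   ] q6 -0.27 t 7.05 F [0.3 0.3 0.6]
```

```bash
python3 -m crank '[[0,0,0,3.5,0,1,0],[0,0,0,3.5,0,1,0],[0,0,0,0,4.5,0,0],[0,0,0,0,4,0,0],[0,0,0,0,2.5,0,0],[0,0,0,0,0,0,0]]'
python3 - <<'E'
from h import *
P,R,o=tool(); D=np.array([.5585,-.318,.05]); print(*togo(D+R@[.028,0,.0183]))
E
```

```text
clock: 7.8
ee_pos: [0.6006, -0.2971, 0.0484]
ee_rot: [0.697, -0.697, 0.118, -0.121]
contact_force: [0.0, 0.9, -0.6]
width: 0.002
togo cm [-0.48 -0.18 -1.54] pos [ 0.6006 -0.2971  0.0484] yaw -19.43 Rdown [ 0.004  0.    -1.   ] q6 -0.21 t 7.8 F [ 0.   0.9 -0.6]
```

```bash
python3 -m crank '[[0,0,0,-0.5,-0.15,-0.8,0],[0,0,0,0,0,-0.6,0],[0,3.6,0,0.11,0,-0.18,0],[0,3.6,0,0.11,0,-0.18,0],[0,3.6,0,0.11,0,-0.18,0],[0,0,0,0,0,0,0]]'
python3 - <<'E'
from h import *
P,R,o=tool(); D=np.array([.5585,-.318,.05]); print(*togo(D+R@[.028,0,.0183]))
E
```

```text
clock: 8.55
ee_pos: [0.5935, -0.3182, 0.0559]
ee_rot: [0.682, -0.682, 0.182, -0.19]
contact_force: [2.5, 2.5, -1.8]
width: -0.002
togo cm [-0.23  0.55  0.07] pos [ 0.5935 -0.3182  0.0559] yaw -30.55 Rdown [ 0.01  -0.002 -1.   ] q6 -0.05 t 8.55 F [ 2.5  2.5 -1.8]
```

```bash
python3 -m crank '[[0,0,0,0,0,0.5,0],[0,0,0,0,-1.5,0.5,0],[0,0,0,0,-4,0,0],[0,0,0,-3.5,-3,-1,0],[0,0,0,-3.5,-2,-1,0],[0,0,0,0,0,0,0],[0,0,0,0,0,0,0]]'
python3 look.py w4
```

```text
clock: 9.43
ee_pos: [0.5279, -0.2903, 0.1699]
ee_rot: [-0.682, 0.684, -0.178, 0.19]
contact_force: [0.2, 0.3, -0.5]
width: 0.003
togo cm [ 3.72 12.14 -0.91] pos [ 0.5279 -0.2903  0.1698] yaw -30.14 Rdown [ 0.016 -0.007 -1.   ] q6 -0.08 t 9.47 F [-0.1 -0.8 -0.2]
G [261.5 238.5] [ 0.4493 -0.3041  0.044 ]
tab px [418.40540541 195.22522523] [408 188  17  15 111] [ 0.61270442 -0.34819196  0.0355    ] yaw -28.91390947120554
```

View pics/w4.png

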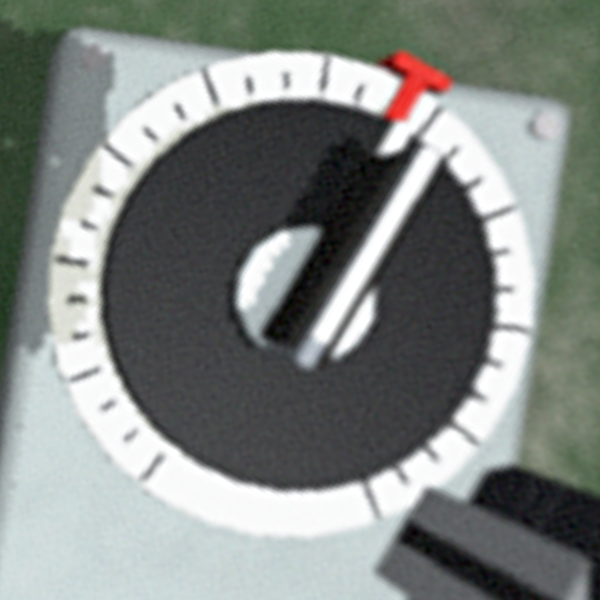

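The index line now ends just under the tab: index yaw about 31°, tab about 30°, which is about 1 mm off. The dial is set. Next is the button position.

```bash
python3 - <<'E'
from h import *
p=camera_params("wrist"); im=cv2.imread("pics/w4full.png")[...,::-1].copy()
h=cv2.cvtColor(im,cv2.COLOR_RGB2HSV).astype(int); m=(abs(h[...,0]-70)<20)&(h[...,1]>130)&(h[...,2]>130)
c,s,_=blob(m); G=ray(p,c,.044); print(c,s,G)
p1=np.load("w1.npy",allow_pickle=True)[0]; print(ray(p1,(258,131),.044)); print(*togo([G[0],G[1],.06]))
E
```

```text
[271.86426117 248.104811  ] [257 236  30  25 582] [ 0.45244957 -0.31897773  0.044     ]
[ 0.45212015 -0.31931688  0.044     ]
togo cm [-5.28 10.87 -6.29] pos [ 0.5279 -0.2903  0.1698] yaw -30.14 Rdown [ 0.016 -0.007 -1.   ] q6 -0.08 t 9.47 F [-0.1 -0.8 -0.2]
```

```bash
python3 -m crank '[[0,0,0,-2.6,0,-3.1,0],[0,0,0,-2.6,0,-3.1,0],[0,0,0,0,5,0,0],[0,0,0,0,4,0,0],[0,0,0,0,1.5,0,0],[0,0,0,0,0,0,0]]'
python3 - <<'E'
from h import *
print(*togo([.4523,-.3192,.044]))
E
```

```text
clock: 10.22
ee_pos: [0.456, -0.3211, 0.06]
ee_rot: [-0.682, 0.684, -0.176, 0.19]
contact_force: [-0.6, -0.2, 1.3]
width: -0.002
togo cm [-0.45  1.59 -0.02] pos [ 0.456  -0.3211  0.06  ] yaw -29.96 Rdown [ 0.018 -0.008 -1.   ] q6 -0.21 t 10.22 F [-0.6 -0.2  1.3]
```

```bash
python3 -m crank '[[0,0,0,-0.4,0.8,0,0],[0,0,0,0,0.6,0,0],[0,0,0,0,0.5,0,0],[0,0,0,0,0.3,0,0],[0,0,0,0,0.1,0,0]]'
```

```text
clock: 10.85
ee_pos: [0.4544, -0.3202, 0.0385]
ee_rot: [-0.681, 0.685, -0.174, 0.191]
contact_force: [-1.6, 0.7, 3.5]
width: -0.003
```

```bash
python3 -m crank '[[0,0,0,0,0.15,0,0],[0,0,0,0,0.15,0,0]]'; python3 -m crank '[[0,0,0,0,0,0,0]]'
```

```text
clock: 11.1
ee_pos: [0.4546, -0.3203, 0.0373]
ee_rot: [-0.681, 0.685, -0.174, 0.191]
contact_force: [-9.8, 5.3, 41.8]
width: 0.001
clock: 11.22
ee_pos: [0.4545, -0.3202, 0.0381]
ee_rot: [-0.681, 0.685, -0.174, 0.191]
contact_force: [-2.6, 1.9, 5.7]
width: 0.001
```

The force rose sharply to 42 N at the stop, so the button bottomed. I release it, lift and look once more.

```bash
python3 -m crank '[[0,0,0,0,-1,0,0],[0,0,0,0,-3,0,0],[0,0,0,0,-5,0,0],[0,0,0,0,-4,0,0],[0,0,0,4,0,4,0],[0,0,0,-1,0,2,0],[0,0,0,0,0,0,0],[0,0,0,0,0,0,0]]'
python3 look.py w5; python3 - <<'E'
import cv2,numpy as np
a=cv2.imread("pics/w5full.png");b=cv2.imread("pics/w5.png")
cv2.imwrite("pics/w5b.png",np.hstack([cv2.resize(a,(400,250)),cv2.resize(b,(400,400))[:250]]) if 0 else np.vstack([cv2.resize(b,(480,480))]))
E
```

```text
clock: 12.22
ee_pos: [0.5089, -0.2814, 0.1766]
ee_rot: [-0.68, 0.686, -0.173, 0.193]
contact_force: [-0.0, -0.3, 0.4]
width: -0.0
togo cm [ 5.68 12.91 -0.71] pos [ 0.5087 -0.2814  0.1765] yaw -29.98 Rdown [ 0.025 -0.014 -1.   ] q6 -0.09 t 12.28 F [-0.2 -0.5 -0.8]
G [293. 231.] [ 0.4623 -0.308   0.044 ]
tab px [433.96153846 191.375     ] [424 184  17  15 104] [ 0.61249532 -0.3481884   0.0355    ] yaw -29.00318764481852
```

View pics/w5.png

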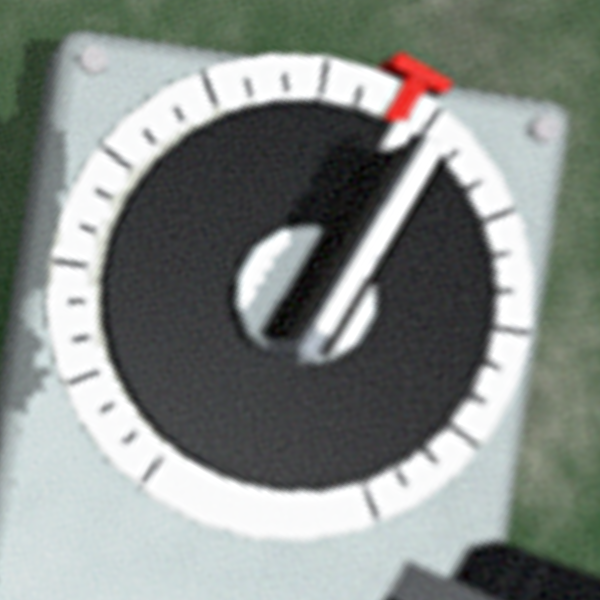

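The dial is unchanged: its index at (395,140) is lined up under the tab at (405,110). The arm is clear, so I hand in.

```bash
python3 -c "
from rig import *
print(sign_off())"
```

```text
the job is handed in; nothing more can be done
None
```

The dial is set to the red tab, the green button has been pressed and released, and the job is handed in at about 12.3 s of the 48 s.

- **Dial:** I pushed the bar with the shut fingertips about 95° clockwise. The last picture puts the index line at about 31° and the tab at about 30°, so the mark is about 1 mm off against the 4 mm allowed. My tab readings ranged from 29° to 31°; even the worst of them keeps the mark within about 2 mm.
- **Button:** I pressed until the force jumped to about 42 N, with the fingertips about 6.7 mm below the button's rest height, so it reached its stop. I then lifted clear, and the force reading went back to about zero. I did not check separately in a picture that the button came back up.
- **Red tab, weights and fitting:** The tab's measured position stayed the same to within about 0.2 mm. The arm kept away from the two weights and the fitting, but I did not re-measure them at the end.
- **Checks that went wrong:** My first green-colour mask gave wrong button positions, so I replaced it with a looser one that agreed with the position I read by eye. The arm blocked the top camera during the push, so I checked the dial with the wrist camera instead.

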